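# Lock the snap lid of the screw box

### The arm

A 6-joint arm with a two-finger parallel gripper is mounted at the origin on a cart in front of the work surface, level with it; the furniture and walls round the work are solid. World frame = base frame: x ahead of the robot, y to its left, z up, the work surface at z = 0. Lengths are in m, angles in rad, forces in N, time in s.
With the tool pointing down it reaches from about 0.325 to 0.775 m from the base axis. Payload 5.5 kg.
Tool frame: the origin (TCP) lies between the finger pads; the fingertips stand 8 mm ahead of it and the grasp point (between the pads) lies 11 mm behind it (tcp_to_tips is the distance from the TCP to the fingertips, in m); z points along the fingers, y is the line along which they close (so a half turn about z gives the same grasp; the last joint's range is limited). The gripper opens to 88 mm and grips with 3 to 60 N. Pads are 20 mm wide; open, the fingers measure 115 mm over their backs; the gripper's body (75 mm by 178 mm) begins 61 mm behind the grasp point.
Start: joints at [1.269, 0.091, 1.231, -0, 1.82, -0.057], TCP at [0.145, 0.582, 0.231] pointing down, gripper open.
Joint ranges: [-2.87, 2.87], [-0.86, 2.18], [0.17, 2.46], [-1.51, 4.65], [0.06, 2.69], [-2.65, 2.65]. Speed limits (rad/s): [2.57, 2.57, 3.01, 3.14, 3.14, 3.14].

### API

Orientations are given as a unit quaternion [w, x, y, z].
In Python, from bench import * gives the robot as it stands. Calls block until the motion is done:
- move_to(position, orientation): joint-space move of the TCP to a pose.
- move_l(position, speed=0.15, orientation=None): straight line of the TCP; orientation=None keeps the orientation; speed is the mean speed in m/s.
- movej(angles): joint-space move.
- gripper_open() and close(): open the fingers fully, or close them until they stop; the grip force is fixed at half the most.
- hold(seconds).
- inverse_kinematics(position, orientation): joint angles nearest the present ones, or None.
- state(): the state.
- get_image(name): name is "scene" or "top"; returns a dict with "frame" (420x560x3 uint8, blue, green, red), "depth" (420x560 float32, m along the optical axis (not along the pixel's ray), 0 where there is no reading), "camera_matrix" (3x3 intrinsics, pixels), "k1" (the pictures are not rectified: a ray, as slopes to the right and down, at radius r is drawn at 1 + k1 r^2 times it, then the intrinsics apply), "view" (4x4, takes a point from world to camera coordinates). Camera axes: x right, y up, looking along -z (the intrinsics and any distortion apply to the point x, -y, -z); pixel columns grow to the right and rows downward; lengths in m; the calibration is good to about 2 mm. A picture is of the moment at which its call begins.
A pose or a line that the arm cannot do raises IKError and nothing moves.
- job_done(): hands the job in; it is judged then, once.
The state is a dict: "time": time; "joint_pos": joint angles; "dq": joint speeds; "joint_torque": joint torques, N m; "ee_pos": TCP position; "ee_rot": TCP orientation; "ft_force": force on the tool from outside, world axes, zero at the start; "moment": the same for the moment, N m; "finger_gap": finger opening in m; "finger_force": force on a finger pad.
Only numpy, scipy, OpenCV 4.12 (cv2) and the standard library are available. Lean on these libraries where they do the work, as an engineer would, in place of code of your own. Each camera call takes 0.05 s, during which the arm holds its last target. There are 200 camera calls.

### The job

The box of brass screws with the red lid is full and ready to go: lock its lid by folding down all four white side clips until each hangs flat along its wall. Do not touch the box with the grey lid, it stays unlocked.

Things in the scene. Friction and masses are not known exactly. Their poses are not given: they have to be found in the camera images.
- red_box: clear plastic screw box, RED lid, brass screws inside; walls 110 (x) by 90 (y) mm, 50 high; lid 118 by 98, top 61 above the table. It does not slide or tip. Origin: centre of the underside, on the table; x, y square to the walls. In the middle of each wall is a white clip, 38 wide, 3 thick; shut, its outer face is 10 mm off the wall, its flared lower edge 17 off, 15 above the table
- red_box_clip_front (a joint): white clip on the wall that faces -x of the box frame, towards the robot at yaw 0. Its level hinge runs along the wall, 53 mm above the table, 62 mm from the box centre (7 outside the wall); the clip reaches 38 mm from it. 0 = shut, hanging straight down (its stop); 1.57 = sticking out level; 1.9 = fully up. Starts at 1.3 to 1.8. Stiff hinge, stays where left; 1.2 N at 25 mm turns it
- red_box_clip_back (a joint): white clip on the +x wall. Its level hinge runs along the wall, 53 mm above the table, 62 mm from the box centre (7 outside the wall); the clip reaches 38 mm from it. 0 = shut, hanging straight down (its stop); 1.57 = sticking out level; 1.9 = fully up. Starts at 1.3 to 1.8. Stiff hinge, stays where left; 1.2 N at 25 mm turns it
- red_box_clip_left (a joint): white clip on the +y wall. Its level hinge runs along the wall, 53 mm above the table, 52 mm from the box centre (7 outside the wall); the clip reaches 38 mm from it. 0 = shut, hanging straight down (its stop); 1.57 = sticking out level; 1.9 = fully up. Starts at 1.3 to 1.8. Stiff hinge, stays where left; 1.2 N at 25 mm turns it
- red_box_clip_right (a joint): white clip on the -y wall. Its level hinge runs along the wall, 53 mm above the table, 52 mm from the box centre (7 outside the wall); the clip reaches 38 mm from it. 0 = shut, hanging straight down (its stop); 1.57 = sticking out level; 1.9 = fully up. Starts at 1.3 to 1.8. Stiff hinge, stays where left; 1.2 N at 25 mm turns it
- grey_box: bystander, not to be touched: the same box in every size, with a GREY lid, steel screws and four white clips that also stick out. Origin: centre of the underside, on the table. Between the two boxes stands a fixed timber stack under a blue tarpaulin, 220 mm tall: pass with the fingertips above 0.3 m

How it is judged:
By the outcome, as a careful person would: the job done as asked, in the order asked, and still so for the second after the job is handed in, with the robot touching nothing.
It also fails if it takes over 48 s, if anything falls off the work surface, if the arm or the gripper's body presses on something with over 40 N, if the wrist force passes 120 N, or if a joint passes its speed limit or range.

## Working session

There is one attempt and no reset: what is moved stays moved. The work goes in short steps, each a Python script; the robot and the scene stay as the last script left them, time stands still between calls to the robot, and variables do not carry over. Pictures are saved under pics/ and viewed, at most 10 in all, crops included, and the job is handed in when it is done.

```bash
mkdir -p pics; python3 - <<'E'
from bench import *
import cv2,pickle
for n in("scene","top"):
    d=get_image(n); cv2.imwrite(f"pics/{n}0.png",d["frame"]); pickle.dump(d,open(n+".pkl","wb"))
    print(n,d["camera_matrix"],d["k1"],d["view"])
s=state();print(s["time"],s["ee_pos"],s["ee_rot"],s["ft_force"])
E
```

```text
scene [[449.79506894   0.         287.86505599]
 [  0.         449.79506894 210.85093832]
 [  0.           0.           1.        ]] -0.09586560965755186 [[ 0.8841574  -0.46700643  0.01306473 -0.36821953]
 [ 0.250163    0.49686704  0.83098834 -0.23722335]
 [-0.39456833 -0.73145617  0.5561364  -0.67183466]
 [ 0.          0.          0.          1.        ]]
top [[483.44549337   0.         277.95234198]
 [  0.         483.44549337 210.58182634]
 [  0.           0.           1.        ]] -0.16989420742898706 [[-0.02284286 -0.99972931  0.00441757  0.09820753]
 [ 0.98935928 -0.02197038  0.14382458 -0.46321264]
 [-0.14368859  0.00765592  0.98959334 -1.2224163 ]
 [ 0.          0.          0.          1.        ]]
0.1 [0.14534353 0.58187782 0.22960457] [-1.49214684e-04  1.22109422e-01  9.92516257e-01 -8.64057928e-04] [-0.41133239 -0.11774429  0.0925036 ]
```

View pics/top0.png

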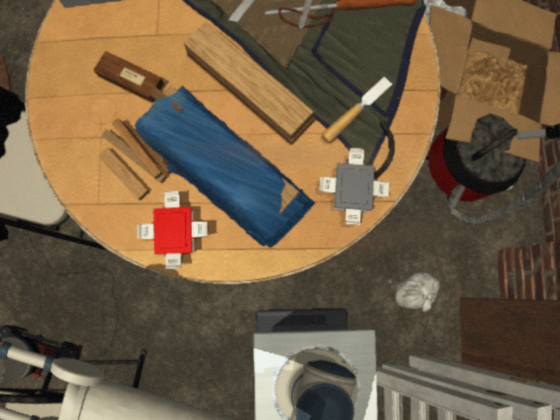

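View pics/scene0.png

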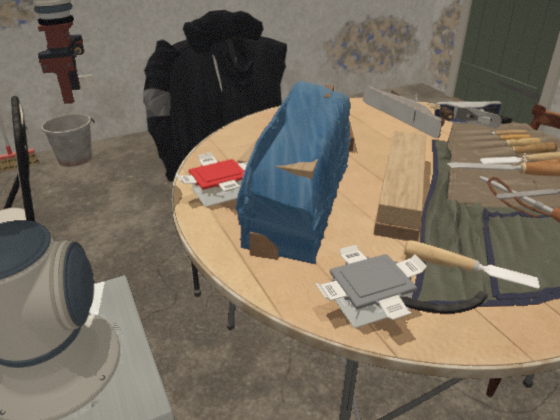

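The red box is centred at about (173,230) in the top view, with all four clips out. The tarpaulin stack is to its right (nearest blue edge about (225,210)) and the grey box is at (354,187). The arm is on the red side. Next I'll get the metric poses from depth.

```bash
cat > h.py <<'E'
import numpy as np, cv2, pickle
def cloud(d):
    K=d["camera_matrix"];D=np.array([d["k1"],0,0,0.]);h,w=d["depth"].shape
    uv=np.stack(np.meshgrid(np.arange(w),np.arange(h)),-1).reshape(-1,1,2).astype(np.float64)
    n=cv2.undistortPoints(uv,K,D)[:,0]; z=d["depth"].reshape(-1)
    pc=np.c_[n[:,0]*z,-n[:,1]*z,-z]; V=d["view"]
    return ((pc-V[:3,3])@V[:3,:3]).reshape(h,w,3)
E
python3 - <<'E'
from h import *
np.set_printoptions(precision=4,suppress=True,linewidth=200)
for n in("top","scene"):
    d=pickle.load(open(n+".pkl","rb"));P=cloud(d);f=d["frame"].astype(int)
    red=((f[...,2]>130)&(f[...,1]<60)&(f[...,0]<60)&(d["depth"]>0)&(P[...,2]>.045)&(P[...,2]<.08))
    m=red.astype(np.uint8); k,l,st,c=cv2.connectedComponentsWithStats(m);i=1+st[1:,4].argmax();q=P[l==i]
    r=cv2.minAreaRect((q[:,:2]*1000).astype(np.float32)); print(n,len(q),"z",np.median(q[:,2]),r)
    c0=np.array(r[0])/1000; 
    blue=(f[...,0]>f[...,2]+30)&(d["depth"]>0)&(P[...,2]>.03)
    b=P[blue];dd=np.linalg.norm(b[:,:2]-c0,axis=1);o=dd.argsort()[:400:40];print(np.c_[b[o],dd[o]])
    # other tall stuff near
    near=(np.linalg.norm(P[...,:2]-c0,axis=2)<.25)&(P[...,2]>.075)&(d["depth"]>0)&~blue
    if near.any():print("tall",near.sum(),P[near].min(0),P[near].max(0))
    w=(f.min(2)>130)&(d["depth"]>0)&(np.linalg.norm(P[...,:2]-c0,axis=2)<.13)&(P[...,2]>.03)
    wp=P[w]; g=wp[:,:2]-c0
    for nm,s in(("front",(g[:,0]<-.05)&(abs(g[:,1])<.03)),("back",(g[:,0]>.05)&(abs(g[:,1])<.03)),("left",(g[:,1]>.045)&(abs(g[:,0])<.03)),("right",(g[:,1]<-.045)&(abs(g[:,0])<.03))):
        if s.any():print(nm,s.sum(),"mean",wp[s].mean(0)-np.r_[c0,0],"min",wp[s].min(0)-np.r_[c0,0],"max",wp[s].max(0)-np.r_[c0,0])
t=cv2.imread("pics/top0.png")[150:290,80:270];cv2.imwrite("pics/c1.png",cv2.resize(t,None,fx=4,fy=4,interpolation=2))
E
```

```text
top 1621 z 0.059394800251142035 ((417.0243225097656, 358.8340759277344), (117.90106964111328, 96.11115264892578), 1.8582642078399658)
[[0.5131 0.2789 0.078  0.1249]
 [0.5167 0.2768 0.1248 0.1291]
 [0.5236 0.2822 0.1519 0.1313]
 [0.4947 0.2511 0.1336 0.1328]
 [0.5123 0.2639 0.1927 0.1345]
 [0.525  0.2766 0.2007 0.1357]
 [0.4889 0.2423 0.1643 0.137 ]
 [0.4759 0.2338 0.0961 0.1382]
 [0.5054 0.251  0.2023 0.1394]
 [0.5063 0.2501 0.2088 0.1407]]
tall 139 [0.3671 0.1139 0.0758] [0.6636 0.4199 0.2373]
front 200 mean [-0.0764 -0.0015  0.0592] min [-0.094  -0.0202  0.0508] max [-0.058   0.0186  0.0716]
back 222 mean [0.0815 0.003  0.0552] min [ 0.0605 -0.0152  0.0484] max [0.1016 0.0215 0.0617]
left 232 mean [-0.001   0.0692  0.0584] min [-0.0193  0.0503  0.051 ] max [0.0179 0.0873 0.0737]
right 219 mean [ 0.0025 -0.0683  0.0553] min [-0.0159 -0.0881  0.0495] max [ 0.0207 -0.0498  0.0647]
scene 54 z 0.059494077557641065 ((418.08514404296875, 324.3937072753906), (86.95288848876953, 8.043699264526367), 2.4910221099853516)
[[0.5055 0.2358 0.2263 0.1245]
 [0.5065 0.2241 0.2303 0.1337]
 [0.552  0.2904 0.2285 0.1382]
 [0.5492 0.2708 0.231  0.1416]
 [0.4831 0.1949 0.2304 0.1449]
 [0.4784 0.1898 0.2311 0.1475]
 [0.5448 0.2443 0.2296 0.1499]
 [0.5448 0.2398 0.229  0.1523]
 [0.5103 0.2005 0.2297 0.1544]
 [0.4922 0.1868 0.2296 0.1562]]
tall 330 [0.3624 0.0758 0.0752] [0.6544 0.4153 0.2327]
front 70 mean [-0.0746  0.017   0.054 ] min [-0.098  -0.0114  0.0301] max [-0.0504  0.0299  0.0696]
back 4 mean [0.0603 0.0268 0.0556] min [0.0586 0.0238 0.0545] max [0.0636 0.029  0.0569]
left 163 mean [-0.0035  0.1074  0.0588] min [-0.022   0.0859  0.053 ] max [0.0155 0.1249 0.0672]
right 28 mean [-0.0001 -0.0518  0.0596] min [-0.0169 -0.0551  0.0533] max [ 0.0179 -0.0454  0.0634]
```

View pics/c1.png

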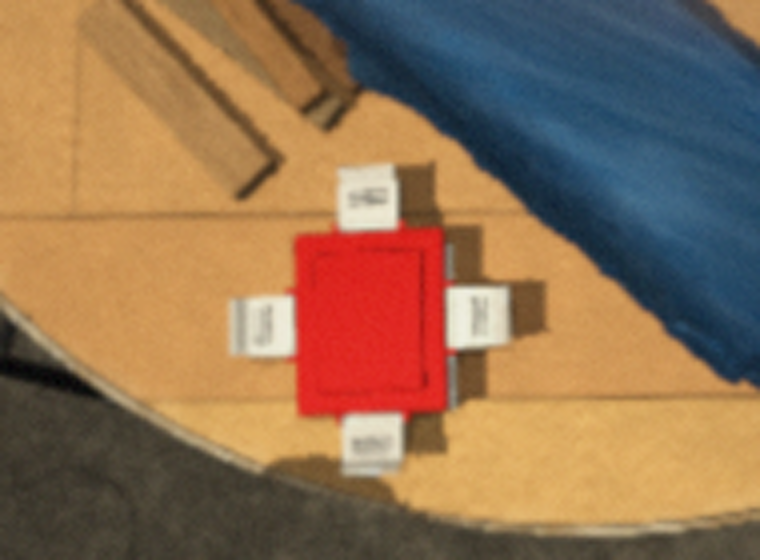

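Red box is at (0.417, 0.359) with a yaw of about 1.9°. The stack edge runs at about 45°, roughly 0.125 m from the box centre. I'll turn the gripper's long side parallel to the stack, close the fingers and start with the front clip.

```bash
cat >> h.py <<'E'
from bench import *
from scipy.spatial.transform import Rotation as R
C=np.array([.417,.359]);YAW=.0324
def quat(phi):
    y=np.array([np.cos(phi),np.sin(phi),0]);z=np.array([0,0,-1.]);q=R.from_matrix(np.c_[np.cross(y,z),y,z]).as_quat();return [q[3],q[0],q[1],q[2]]
HIN=dict(front=(np.pi,.062),back=(0,.062),left=(np.pi/2,.052),right=(-np.pi/2,.052))
def pose(side,r,z,phi):
    """TCP with the fingers' inner corner r outside the hinge and the tips at z"""
    a,h=HIN[side];a+=YAW;ext=.010*abs(np.sin(a-phi))+.0135*abs(np.cos(a-phi))
    u=np.array([np.cos(a),np.sin(a)]);return [*(C+u*(h+r+ext)),z+.008],u
def clip(side,phi,r0=.021,log=True):
    go=lambda r,z,v:move_l(pose(side,r,z,phi)[0],v)
    go(r0,.095,.2); f0=np.array(state()["ft_force"]); u=pose(side,0,0,phi)[1]
    go(r0,.012,.06); fd=state()["ft_force"]-f0
    r=r0;f=0
    while r>.002:
        r-=.003 if r>.013 else .0012
        go(r,.012,.04); f=float((state()["ft_force"]-f0)[:2]@u)
        if log:print(f"{r*1000:.1f}:{f:.1f}",end=" ")
        if f>9:break
    go(r0,.012,.1);go(r0,.095,.2)
    print(side,"fd",np.round(fd,1),"end r",round(r*1000,1),"f",round(f,1),"t",state()["time"])
E
python3 - <<'E'
from h import *
d=pickle.load(open("top.pkl","rb"));P=cloud(d);f=d["frame"].astype(int)
b=P[(f[...,0]>f[...,2]+30)&(d["depth"]>0)&(P[...,2]>.03)][:,:2]-C
b=b[np.linalg.norm(b,axis=1)<.4]
best=None
for deg in range(20,75):
    p=np.radians(deg);n=np.array([np.sin(p),-np.cos(p)])
    e=np.percentile(b@n,.5)
    cl=min(e-(np.array(pose(s,.021,.0,p)[0][:2])-C)@n-.0375 for s in("back","right"))
    if best is None or cl>best[0]:best=(cl,deg,e)
print(best)
p=np.radians(best[1]);open("phi","w").write(str(p))
close();move_to([*pose("front",.021,.15,p)[0]],quat(p));s=state();print(s["time"],s["joint_pos"],s["ee_pos"],s["ft_force"],s["finger_gap"])
if best[0]>.008: clip("front",p)
d=get_image("top");cv2.imwrite("pics/t2.png",d["frame"])
E
```

```text
(np.float64(0.014264116331404987), 48, np.float64(0.12355782145390366))
2.5667 [ 7.71980777e-01 -2.46158310e-01  1.67795301e+00  5.06899022e-04
  1.70863091e+00 -6.68801152e-02] [0.31733398 0.35662072 0.15864179] [-0.57184441 -0.59314879 -0.05024399] 0.0003916833478412185
18.0:2.0 15.0:1.7 12.0:1.4 10.8:1.6 9.6:1.4 8.4:1.6 7.2:1.9 6.0:2.1 4.8:3.7 3.6:7.1 2.4:10.1 front fd [-2.6 -0.4 -0.3] end r 2.4 f 10.1 t 8.175
```

```bash
python3 - <<'E'
from h import *
p=float(open("phi").read())
for s in("left","back","right"): clip(s,p)
move_l([.30,.42,.25],.25)
move_to([.145,.582,.23],quat(1.32))
a=get_image("top")["frame"][150:290,80:270];b=get_image("scene")["frame"][140:220,150:270]
cv2.imwrite("pics/c3.png",cv2.resize(a,None,fx=4,fy=4,interpolation=2));cv2.imwrite("pics/s3.png",cv2.resize(b,None,fx=6,fy=6,interpolation=2));print(state()["time"])
E
```

```text
18.0:0.9 15.0:0.7 12.0:0.1 10.8:0.8 9.6:1.5 8.4:-0.2 7.2:1.5 6.0:4.3 4.8:7.3 3.6:10.3 left fd [-1.5 -0.5  0. ] end r 3.6 f 10.3 t 13.9667
18.0:1.3 15.0:0.2 12.0:1.1 10.8:2.0 9.6:1.5 8.4:1.5 7.2:3.7 6.0:6.5 4.8:9.5 back fd [ 0.7 -0.3 -0.3] end r 4.8 f 9.5 t 19.4417
18.0:0.1 15.0:0.8 12.0:1.6 10.8:0.7 9.6:0.6 8.4:1.3 7.2:0.1 6.0:1.2 4.8:4.3 3.6:8.2 2.4:10.7 right fd [-0.8 -0.9  0.2] end r 2.4 f 10.7 t 25.4417
27.5583
```

View pics/c3.png

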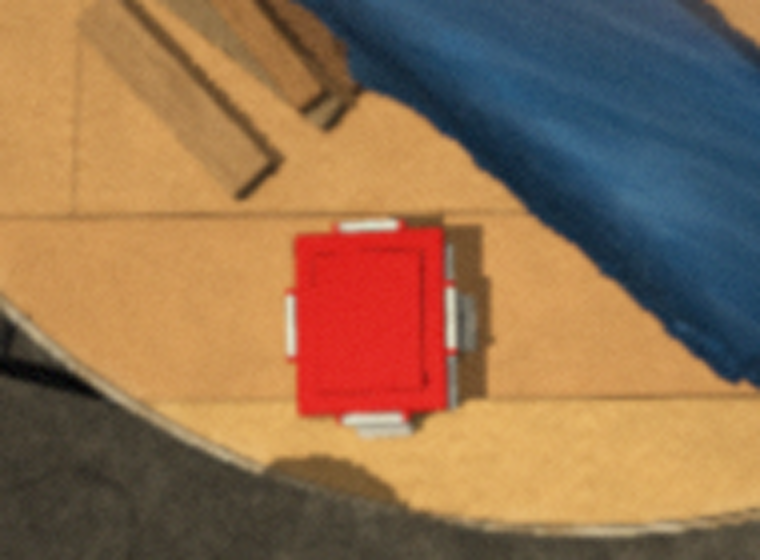

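View pics/s3.png

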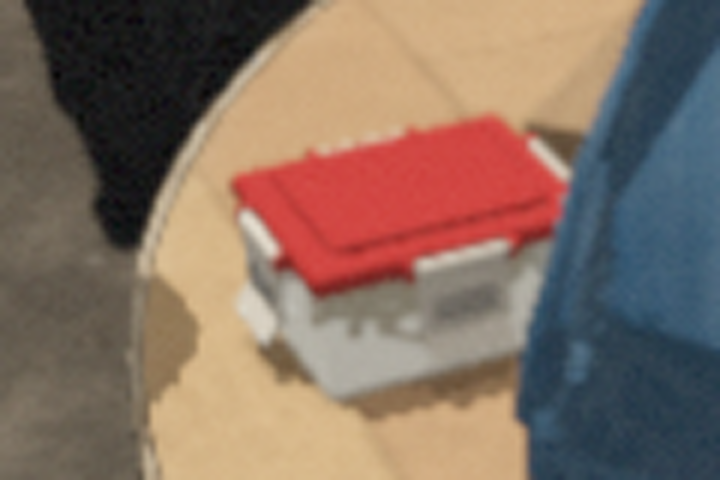

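The top crop shows all four clips folded flush: back at (370,226), left at (291,325), right at (452,320) and front at (377,423). The scene crop agrees, with the front clip hanging at (260,290) and the right clip at (462,285). On every clip the push force rose past 9 N at the stop, far above hinge friction.

```bash
python3 -c "
from bench import *
print(job_done())"
```

```text
the job is handed in; nothing more can be done
None
```

All four clips on the red-lidded box are folded down against their stops, the grey box was not touched, and the job was handed in at about 28 s of the 48 s allowed.

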